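Gauge the red ribbon spool

TASK

Check the thickness of the red ribbon's spool with the blue-handled bridge gauge: lift the gauge by its blue housing and stand it upright astride the red spool, so that its sprung foot sits centrally on top of the spool and both legs rest on the table, then let go. Set the gauge down rather than dropping it, and leave the brown ribbon's spool where it is.

Things in the scene. Friction and masses are not known exactly. Their poses are not given: they have to be found in the camera images.
- gauge: Loose bridge gauge, 44x142x130 mm, 0.4 kg. Origin midway between its legs at the underside of the pads, z up. Leg pads at y = +-62 mm (44 along x, 18 along y; clear gap 106). Bridge top 64 mm up; on it at the middle the blue housing to hold, 26 along x, 28 along y, 64 to 124 mm up: pinch the bare y faces (scale on -x face). Sprung foot, a steel disc 36 mm across, under the bridge on the z axis.
- gauge_foot (a joint): Gauge reading in m: how far the foot is pushed up; 0 = level with the leg pads (nothing under it), most 0.036. With the legs on the table it is the height of what the foot stands on. A light spring (1 to 2 N) presses the foot down.
- red_spool_top (a point): Centre of the upper face of the red ribbon's spool, a loose white card spool lying flat on the table, 61 mm across and 22 mm thick; a short ribbon end sticks out at one side to 56 mm from the centre. This point lies on the spool's axis, 22 mm above the table; z up.
- brown_spool_top (a point): The same point of the brown ribbon's spool, a bystander: 61 mm across, 18 mm thick, lying flat on the table.
Not all that is in view belongs to the job. There is more than one size of the gauge; the job needs the larger.

How it is judged (in metres and radians):
On the way:
1. the gauge is lifted clear of the table, by 25 mm or more (height (world z) of gauge above 0.025 m), for 0.1 s.
At the end, for the whole second after the job is handed in: The gauge stands upright (within 0.1 rad) and at rest with its legs on the table (origin less than 4 mm above it), its axis within 18 mm of the red spool's axis, and its foot reads the spool's thickness (19 to 25 mm) (horizontal distance between gauge and red_spool_top below 0.018 m and value of joint gauge_foot between 0.019 and 0.025 m and height (world z) of gauge below 0.004 m and angle between gauge's own z axis and vertical below 0.1 rad and linear speed of gauge below 0.02 m/s); the robot touches nothing.
It fails at once if the gauge is let go more than 30 mm above the table (height (world z) of gauge above 0.03 m and contact force between gauge and the fingers below 0.1 N).
It fails at once if the brown spool is moved by more than 20 mm (distance of brown_spool_top from where it was at the start of the episode above 0.02 m).
It also fails if it takes over 32 s, if anything falls off the work surface, if the arm or the gripper's body presses on something with over 40 N, if the wrist force passes 120 N, or if a joint passes its speed limit or range.

ROBOT

A 6-joint arm with a two-finger parallel gripper is mounted at the origin on a cart in front of the work surface, level with it; the furniture and walls round the work are solid. World frame = base frame: x ahead of the robot, y to its left, z up, the work surface at z = 0. Lengths are in mm, angles in rad, forces in N, time in s.
With the tool pointing down it reaches from about 325 to 875 mm from the base axis. Payload 4.4 kg.
Tool frame: the origin (TCP) lies on the centre line of the jaws, within the pads' length; the fingertips stand ahead of it and the grasp point (between the pads) lies 6 mm ahead of it (ctrl.tcp_to_tips is the z of the fingertips in the tool frame, in mm); z points along the fingers, y is the line along which they close (so a half turn about z gives the same grasp; the last joint's range is limited). The gripper opens to 85 mm and grips with 20 to 120 N. Pads are 22 mm wide; open, the fingers measure 114 mm over their backs; the gripper's body (76 mm by 85 mm) begins 54 mm behind the grasp point. The pads swing forward as they close: fully open they stand 13 mm farther back than shut.
Start: joints at [0.97, 0.207, 1.542, -0, 1.393, -0.15], TCP at [250.529, 517.555, 256.282] pointing down, gripper open.
Joint ranges: [-2.73, 2.73], [-0.86, 2.22], [0.23, 2.46], [-1.11, 4.25], [0.08, 2.63], [-2.82, 2.82]. Speed limits (rad/s): [2.79, 2.79, 3.14, 3.14, 3.14, 3.14].

INTERFACE

Orientations are given as a 3x3 rotation matrix whose columns are the frame's x, y, z axes.
In Python, from plant import ctrl, sensors, optics gives the robot as it stands. Calls block until the motion is done:
- ctrl.move_ptp(position, orientation): joint-space move of the TCP to a pose.
- ctrl.move_l(position, rot=None, vel=150, threshold=None): straight line of the TCP; rot=None keeps the orientation; vel is the mean speed in mm/s. With threshold (N) it stops when the force on the tool has changed by that much, and returns True; else False.
- ctrl.set_joints(angles): joint-space move.
- ctrl.gripper_to(opening, force=None): finger opening in mm; force is the grip in N (None keeps the last); returns when the fingers have stopped.
- ctrl.hold(seconds).
- ctrl.solve_ik(position, orientation): joint angles nearest the present ones, or None.
- sensors.read_state(): the state.
- optics.grab_frame(name): name is "side" or "top"; returns (picture, depth): 384x512x3 uint8, red, green, blue; 384x512 float32, mm along the optical axis (not along the pixel's ray), 0 where there is no reading.
- optics.camera_params(name): a dict with "mtx" (3x3 intrinsics, pixels), "R" (3x3) and "t" (3): a world point X has camera coordinates R X + t. Camera axes: x right, y down, z forward; pixel columns grow to the right and rows downward; lengths in mm; the calibration is good to about 2 mm. A picture is of the moment at which its call begins. camera_params takes no time and is no camera call.
A pose or a line that the arm cannot do raises ctrl.MotionError and nothing moves.
- ctrl.finish_job(): hands the job in; it is judged then, once.
The state is a dict: "t": time; "q": joint angles; "qvel": joint speeds; "tau": joint torques, N m; "eef_pos": TCP position; "eef_rot": TCP orientation; "force": force on the tool from outside, world axes, zero at the start; "wrist_torque": the same for the moment, N m; "grip_width": finger opening in mm; "grasp_force": force on a finger pad.
Only numpy, scipy, OpenCV 4.12 (cv2) and the standard library are available. Lean on these libraries where they do the work, as an engineer would, in place of code of your own. Each camera call takes 0.05 s, during which the arm holds its last target. There are 200 camera calls.

## Working session

There is one attempt and no reset: what is moved stays moved. The work goes in short steps, each a Python script; the robot and the scene stay as the last script left them, time stands still between calls to the robot, and variables do not carry over. Pictures are saved under pics/ and viewed, at most 10 in all, crops included, and the job is handed in when it is done.

```bash
mkdir -p pics; cat > h.py <<'E'
import numpy as np, cv2
from plant import ctrl, sensors, optics
def grab(n):
    im,d=optics.grab_frame(n); return im,d,optics.camera_params(n)
def pts(d,p):
    K,R,t=p["mtx"],np.array(p["R"]),np.array(p["t"])
    v,u=np.mgrid[:d.shape[0],:d.shape[1]]
    c=np.stack([u,v,np.ones_like(u)],-1)@np.linalg.inv(K).T*d[...,None]
    return (c-t)@R
def ray(p,u,v,z):
    R,t=np.array(p["R"]),np.array(p["t"])
    C=-R.T@t; r=R.T@np.linalg.inv(p["mtx"])@[u,v,1]
    return C+r*(z-C[2])/r[2]
E
python3 - <<'E'
from h import *
for n in("top","side"):
    im,d,p=grab(n); cv2.imwrite(f"pics/{n}0.png",im[...,::-1]); np.savez(f"{n}0.npz",im=im,d=d,**p)
    print(n,-np.array(p["R"]).T@p["t"],np.array(p["R"])[2])
E
```

```text
top [468.58282722  27.31263795 912.06566462] [ 0.08419526  0.00510848 -0.99643618]
side [ 475.21186992 -707.46786371  509.01176585] [ 0.05273693  0.85193229 -0.52098963]
```

View pics/top0.png

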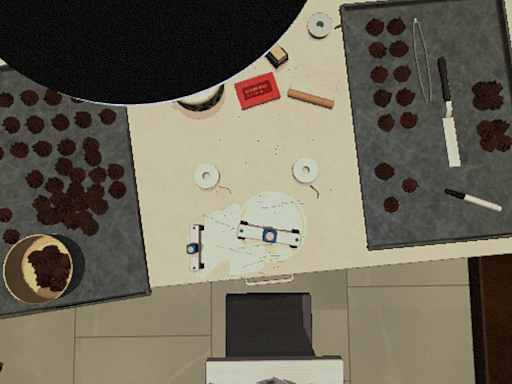

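View pics/side0.png

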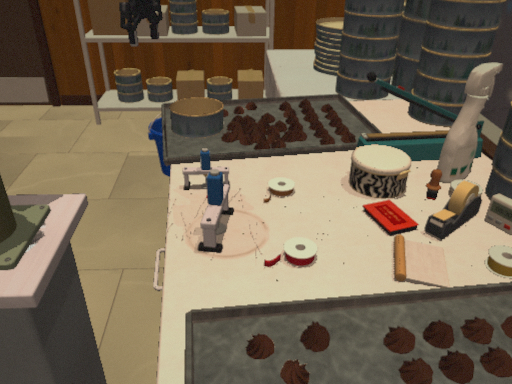

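Candidates for the gauge: top (270,235), the large one, and (195,248), the small one. Candidates for the red spool: top (305,170), which is side (300,250) with a red ribbon; (206,176), which is side (281,187) and brownish; and (319,25), which is gold. I choose the gauge at (270,235) and the spool at (305,170), and will check both in a crop.

```bash
python3 - <<'E'
from h import *
T=np.load("top0.npz");S=np.load("side0.npz")
a=cv2.resize(T["im"][140:280,170:340],None,fx=3,fy=3,interpolation=cv2.INTER_CUBIC)
b=cv2.resize(S["im"][140:280,170:330],None,fx=3*160/160*.8,fy=3,interpolation=cv2.INTER_CUBIC)
b=cv2.resize(S["im"][140:280,165:325],(290*1,254)); c=np.zeros((420,800,3),np.uint8);c[:,:510]=a;c[:254,510:]=b
cv2.imwrite("pics/crop1.png",c[...,::-1])
for n,D in(("top",T),("side",S)):
    im=D["im"].astype(int);P=pts(D["d"],D)
    ok=D["d"]>0
    print(n,"table z",np.median(P[...,2][ok&(abs(P[...,2])<15)]))
    blue=((im[...,2]-im[...,0]>35)&ok&(P[...,2]>15)&(P[...,2]<140)).astype(np.uint8)
    k,l,s,c=cv2.connectedComponentsWithStats(blue)
    for i in range(1,k):
        if s[i,4]>20:
            q=P[l==i]; print(" blue",s[i],q[q[:,2]>np.percentile(q[:,2],60)].mean(0).round(1),np.percentile(q,[3,50,97],axis=0).round(0).tolist())
    region=ok&(P[...,0]>200)&(P[...,0]<700)&(abs(P[...,1])<300)
    for lo,hi in((10,28),(45,75)):
        m=(region&(P[...,2]>lo)&(P[...,2]<hi)).astype(np.uint8)
        k,l,s,c=cv2.connectedComponentsWithStats(m)
        for i in range(1,k):
            if s[i,4]>80:
                q=P[l==i];r=cv2.minAreaRect(q[:,:2].astype(np.float32)); (cx,cy),R=cv2.minEnclosingCircle(q[:,:2].astype(np.float32))
                print(" ",lo,s[i],c[i].round(),"zmed",np.median(q[:,2]).round(1),np.round(r[0]),np.round(r[1]),round(r[2]),"circ",round(cx,1),round(cy,1),round(R,1))
E
```

```text
top table z 0.48392363759571944
 blue [263 229  14  14  80] [443.   12.7 124.6] [[429.0, -3.0, 120.0], [442.0, 11.0, 123.0], [452.0, 22.0, 126.0]]
 blue [187 245   9   9  38] [417.2 177.3  89.9] [[405.0, 170.0, 81.0], [414.0, 173.0, 88.0], [422.0, 185.0, 91.0]]
  10 [353 123  50 128 768] [366. 196.] zmed 19.9 [ 552. -245.] [302.  80.] 6 circ 552.0 -248.5 155.0
  10 [293 157  25  25 472] [305. 169.] zmed 21.3 [592. -80.] [57. 58.] 90 circ 591.2 -79.6 30.3
  10 [193 163  26  25 473] [205. 175.] zmed 17.5 [582. 155.] [60. 57.] 89 circ 581.7 155.6 30.4
  10 [376 162  18  17 160] [384. 171.] zmed 18.9 [ 585. -270.] [36. 36.] 47 circ 586.1 -269.8 20.8
  10 [384 196  15  17 156] [391. 204.] zmed 17.9 [ 506. -282.] [35. 35.] 37 circ 506.3 -281.0 20.0
  10 [144 253   7  43 177] [146. 278.] zmed 18.5 [352. 297.] [97. 14.] 6 circ 352.4 295.2 48.7
  45 [190 225   9  45 204] [194. 247.] zmed 46.5 [415. 178.] [19. 98.] 90 circ 415.2 181.0 49.3
  45 [236 224  29  16 326] [250. 231.] zmed 63.4 [448.  51.] [59. 28.] 80 circ 449.0 50.7 31.9
  45 [272 229  29  17 315] [288. 237.] zmed 63.3 [434. -28.] 
[... 800 characters left out ...]
-58.5 13.4
  10 [283 237  34  25 661] [300. 249.] zmed 21.3 [591. -83.] [60. 59.] 82 circ 591.5 -83.4 31.4
  10 [ 184  293  197   62 1906] [270. 309.] zmed 19.4 [ 552. -248.] [303.  77.] 5 circ 552.3 -250.3 155.3
  10 [302 321  27  27 397] [315. 335.] zmed 19.1 [ 586. -274.] [36. 37.] 36 circ 585.6 -271.6 23.4
  10 [385 326  14  22 159] [393. 336.] zmed 16.5 [ 693. -283.] [13. 33.] 0 circ 696.7 -282.7 16.7
  10 [246 333  29  20 385] [260. 343.] zmed 18.6 [ 508. -286.] [29. 40.] 76 circ 508.4 -284.7 19.8
  45 [183 157  33  14 187] [201. 166.] zmed 51.1 [400. 174.] [19. 71.] 87 circ 400.2 179.1 35.8
  45 [200 184  29  47 587] [213. 211.] zmed 63.1 [442.   6.] [144.  28.] 79 circ 442.4 6.2 72.6
```

View pics/crop1.png

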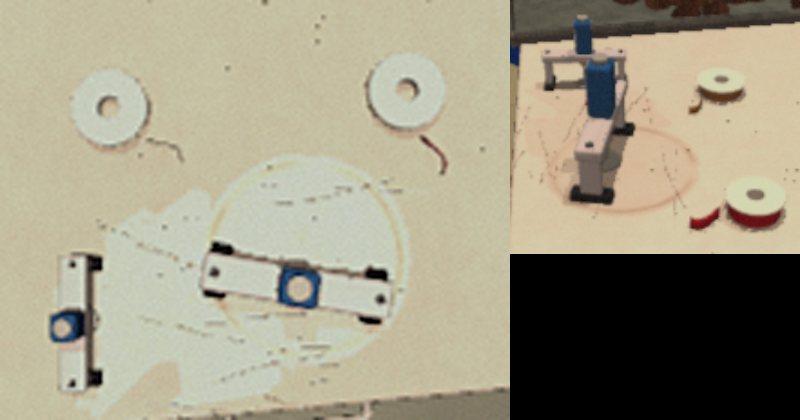

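The crop confirms it. The large gauge is at top (270,235), with its bar running nearly along y. The red-ribbon spool is at top (305,170), its ribbon end pointing toward the robot at (318,195).

```bash
cat >> h.py <<'E'
def down(yaw):  # tool y = gauge y axis at this yaw (or its opposite: same grasp)
    y=np.array([-np.sin(yaw),np.cos(yaw),0]);z=np.array([0,0,-1.]);return np.stack([np.cross(y,z),y,z],1)
E
python3 - <<'E'
from h import *
T=np.load("top0.npz");S=np.load("side0.npz")
P=pts(T["d"],T);print("dome z",np.percentile(P[40:80,100:200,2],[5,50,95]).round(),P[98,130].round(),P[10,280].round())
for D,w in((T,(232,320,220,252)),(S,(198,235,170,235))):
    P=pts(D["d"],D)[w[2]:w[3],w[0]:w[1]].reshape(-1,3);q=P[(P[:,2]>59)&(P[:,2]<67)]
    r=cv2.minAreaRect(q[:,:2].astype(np.float32));print("bridge",r,len(q))
P=pts(T["d"],T);im=T["im"].astype(int)
m=(im[...,0]-im[...,1]>35); v,u=np.nonzero(m[180:200,300:325]);print("ribbon",ray(T,u.mean()+300,v.mean()+180,5) if len(u) else None)
print(ctrl.tcp_to_tips)
for yaw in np.radians([-10,170,10,190]):
    for p in([442,9,220],[442,9,106],[591,-81,170],[591,-81,106]):
        q=ctrl.solve_ik(p,down(yaw));print(round(yaw,2),p,None if q is None else np.round(q,2))
E
```

```text
dome z [714. 727. 740.] [540. 100. 702.] [584.  15. 712.]
bridge ((441.00927734375, 10.326080322265625), (141.72142028808594, 27.688827514648438), 79.70591735839844) 621
bridge ((441.3636779785156, 6.6676788330078125), (143.34327697753906, 27.908546447753906), 79.61884307861328) 407
ribbon [ 540.90557141 -106.3997775     5.        ]
25.0
-0.17 [442, 9, 220] [-0.18 -0.05  1.89 -0.    1.3  -1.57]
-0.17 [442, 9, 106] [-0.18  0.12  1.99 -0.    1.03 -1.57]
-0.17 [591, -81, 170] [-0.28  0.33  1.57 -0.    1.24 -1.68]
-0.17 [591, -81, 106] [-0.28  0.41  1.61 -0.    1.12 -1.68]
2.97 [442, 9, 220] [-0.18 -0.05  1.89 -0.    1.3   1.57]
2.97 [442, 9, 106] [-0.18  0.12  1.99 -0.    1.03  1.57]
2.97 [591, -81, 170] [-0.28  0.33  1.57 -0.    1.24  1.46]
2.97 [591, -81, 106] [-0.28  0.41  1.61 -0.    1.12  1.46]
0.17 [442, 9, 220] [-0.18 -0.05  1.89 -0.    1.3  -1.92]
0.17 [442, 9, 106] [-0.18  0.12  1.99 -0.    1.03 -1.92]
0.17 [591, -81, 170] [-0.28  0.33  1.57 -0.    1.24 -2.03]
0.17 [591, -81, 106] [-0.28  0.41  1.61 -0.    1.12 -2.03]
3.32 [442, 9, 220] [-0.18 -0.05  1.89 -0.    1.3   1.22]
3.32 [442, 9, 106] [-0.18  0.12  1.99 -0.    1.03  1.22]
3.32 [591, -81, 170] [-0.28  0.33  1.57 -0.    1.24  1.12]
3.32 [591, -81, 106] [-0.28  0.41  1.61 -0.    1.12  1.12]
```

```bash
python3 - <<'E'
from h import *
R=down(-0.18); g=[441.2,8.5]
ctrl.gripper_to(75)
ctrl.move_ptp([*g,210],R)
hit=ctrl.move_l([*g,101],vel=90,threshold=8)
s=sensors.read_state();print(hit,s["eef_pos"],s["force"])
if not hit:
    ctrl.gripper_to(0,45)
    s=sensors.read_state();print(s["grip_width"],s["grasp_force"])
    ctrl.move_l([*g,160],vel=70)
    s=sensors.read_state();print(s["grip_width"],s["force"],s["t"])
im,d,p=grab("side");cv2.imwrite("pics/side1.png",im[...,::-1])
E
```

```text
False [441.81456861   8.39917054 101.59670337] [-0.39147448  0.27021685  0.8746598 ]
27.6008176484512 46.20297610759735
27.76780068265942 [ 0.40229747 -0.38108128 -3.7591406 ] 5.1667
```

View pics/side1.png

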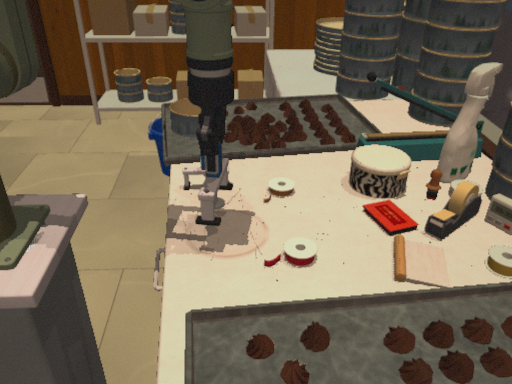

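The gauge hangs upright in the gripper at about (213,190), with its feet off the table and the spools unmoved. Next I carry it over the red spool and compare the two in the images.

```bash
python3 - <<'E'
from h import *
R=down(0.17)
ctrl.move_l([591.3,-81.5,162],rot=R,vel=100)
ctrl.hold(.3)
s=sensors.read_state();print(s["eef_pos"],s["force"],s["t"],s["grip_width"])
D0=pts
for n in("side","top"):
    im,d,p=grab(n);cv2.imwrite(f"pics/{n}2.png",im[...,::-1])
    P=pts(d,p).reshape(-1,3)
    c=np.array([591.3,-83.4]) if n=="side" else np.array([591.3,-79.6])
    q=P[(np.hypot(*(P[:,:2]-c).T)<90)&(P[:,2]>113)&(P[:,2]<129)]
    print(n,len(q),cv2.minAreaRect(q[:,:2].astype(np.float32)) if len(q)>5 else 0, np.median(q[:,2]))
    q=P[(np.hypot(*(P[:,:2]-c).T)<45)&(P[:,2]>10)&(P[:,2]<27)]
    print(" spool",len(q),cv2.minEnclosingCircle(q[:,:2].astype(np.float32)) if len(q)>5 else 0)
E
```

```text
[591.22505106 -81.38705683 162.08015837] [ 0.48355958  0.68371446 -4.65908804] 7.4167 27.44851757087465
side 739 ((590.27392578125, -83.72579956054688), (27.914203643798828, 143.1284942626953), 10.132006645202637) 123.6161899690907
 spool 472 ((581.9034423828125, -83.69532775878906), 36.18903732299805)
top 127 ((580.2103271484375, -79.43812561035156), (27.679973602294922, 140.25872802734375), 0.5123345851898193) 123.52522959296022
 spool 113 ((574.3219604492188, -89.8770523071289), 22.950103759765625)
```

View pics/side2.png

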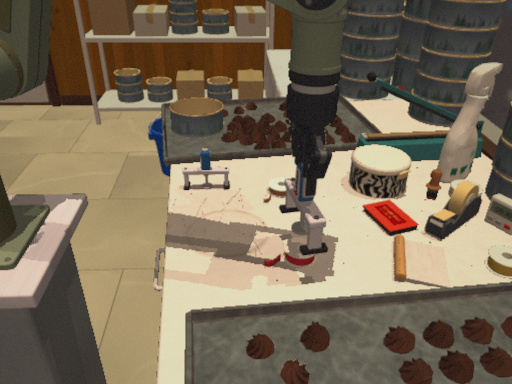

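The side view shows the bridge centred over the red spool at about (302,225): (590.3,-83.7) against (591.5,-83.4) in the same camera. I lower it now.

```bash
python3 - <<'E'
from h import *
p=[591.5,-81.4]
ctrl.move_l([*p,115],vel=60); ctrl.hold(.2)
hit=ctrl.move_l([*p,99.5],vel=12,threshold=5)
s=sensors.read_state();print(hit,s["eef_pos"],s["force"],s["t"])
im,d,c=grab("side");P=pts(d,c).reshape(-1,3)
q=P[(np.hypot(P[:,0]-591,P[:,1]+83)<90)&(P[:,2]>55)&(P[:,2]<72)];print(np.percentile(q[:,2],[30,50,70]))
cv2.imwrite("pics/side3.png",cv2.resize(im[130:300,200:400],None,fx=3,fy=3)[...,::-1])
E
```

```text
True [591.76878727 -81.54362938 101.36991635] [-1.11129704  0.14926228  5.68198648] 9.7167
[62.34384293 63.12782585 63.73813535]
```

View pics/side3.png

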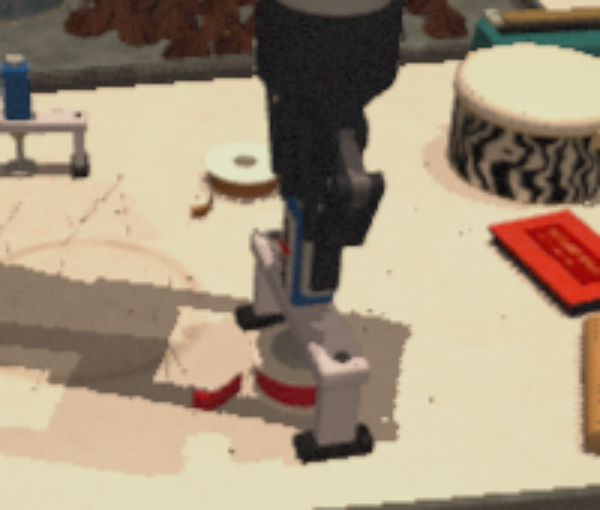

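The gauge stands astride the red spool with its legs on the table, at crop (260,315) and (335,440). The bridge is 63 mm up, so I release it and retreat.

```bash
python3 - <<'E'
from h import *
ctrl.gripper_to(60); ctrl.hold(.2)
p=sensors.read_state()["eef_pos"]
ctrl.move_l([p[0],p[1],240],vel=90); ctrl.hold(.3)
s=sensors.read_state();print(s["force"],s["t"])
im,d,c=grab("side");P=pts(d,c).reshape(-1,3)
q=P[(np.hypot(P[:,0]-591,P[:,1]+83)<90)&(P[:,2]>59)&(P[:,2]<68)];print(cv2.minAreaRect(q[:,:2].astype(np.float32)),np.median(q[:,2]))
q=P[(np.hypot(P[:,0]-591,P[:,1]+83)<40)&(P[:,2]>16)&(P[:,2]<25)];print(cv2.minEnclosingCircle(q[:,:2].astype(np.float32)))
cv2.imwrite("pics/side4.png",cv2.resize(im[130:300,200:400],None,fx=3,fy=3)[...,::-1])
E
```

```text
[ 0.20492477 -0.39124412  0.0005865 ] 12.3917
((591.3208618164062, -83.561767578125), (28.83328628540039, 142.51336669921875), 9.39079761505127) 63.28841975576825
((584.7937622070312, -82.22946166992188), 31.974607467651367)
```

View pics/side4.png

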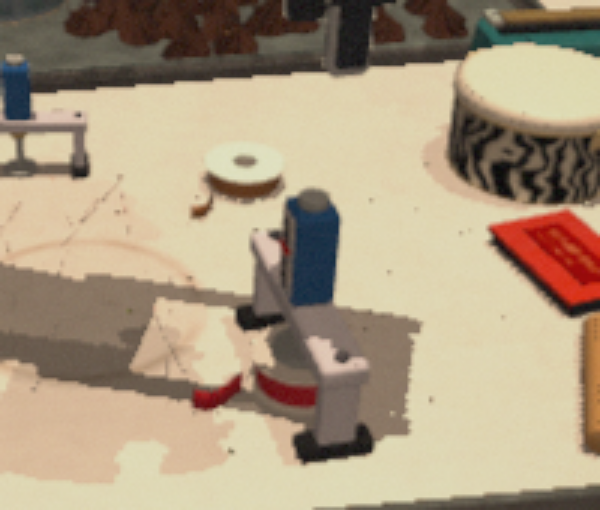

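The gauge stands free and upright, centred at (591.3,-83.6) on the spool, with the gripper clear above it and the brown spool unmoved. I hand it in.

```bash
python3 -c "
from h import *
print(ctrl.finish_job())"
```

```text
the job is handed in; nothing more can be done
None
```

The large gauge was set down astride the red spool with its legs on the table, about 1 mm off the spool's centre in the side camera, then released and handed in at about 12 s; the foot reading itself could not be read, and no verdict was returned.

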